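# Make up two breakfast boards at the pastry counter

### The arm

A 7-joint arm with a two-finger parallel gripper is mounted at the origin on the work surface. World frame = base frame: x ahead of the robot, y to its left, z up, the work surface at z = 0. Lengths are in m, angles in rad, forces in N, time in s.
With the tool pointing down it reaches from about 0.425 to 0.925 m from the base axis. Payload 6.8 kg.
Tool frame: the origin (TCP) lies midway between the tips of the shut fingers; the grasp point (between the pads) lies r.grip_point_offset behind it (r.grip_point_offset is the distance from the TCP to the grasp point, in m); z points along the fingers, y is the line along which they close (so a half turn about z gives the same grasp; the last joint's range is limited). The gripper opens to 85 mm and grips with 20 to 120 N. Pads are 22 mm wide; open, the fingers measure 114 mm over their backs; the gripper's body (76 mm by 85 mm) begins 54 mm behind the grasp point. The pads swing forward as they close: fully open they stand 13 mm farther back than shut.
Start: joints at [1.08, 0.477, 0.022, 1.555, -0.011, 1.109, -0.083], TCP at [0.252, -0.626, 0.231] pointing down, gripper open.
Joint ranges: [-2.96, 2.96], [-0.34, 2.1], [-1.41, 1.46], [0.24, 2.44], [-1.37, 4.51], [0.17, 1.92], [-2.96, 2.96]. Speed limits (rad/s): [2.39, 2.39, 3.14, 3.14, 3.14, 3.14, 3.14].

### API

Orientations are given as a rotation vector (axis times angle).
In Python, from bench import r gives the robot as it stands. The module is installed in compiled form; this text tells all that it offers.
- The arm moves only by the shell command python3 -m crank 'ROWS' [FORCE]. ROWS is JSON, a list of rows, each a list of 5 numbers: the shift along the world's x, y, z in units of 200 mm (1.0 is 200 mm), then the turn about the world's z in units of 45 degrees (1.0 is 45 degrees), then the opening, from -1 (shut) to 1 (fully open). In form: [[dx, dy, dz, turn, jaw], ...]. A call has 1 to 8 rows; each row shifts and turns the commanded pose from where the row before left it; what a row does not reach is not made up. A row lasts 1/12 s, in which the tool goes at most 41.7 mm and 7.16 degrees, less where a joint would pass 70% of its speed; a pose out of reach is approached as far as the arm can. A call with a number of a shift or a turn outside -1 to 1 is refused whole. A call with a gripper value outside its range is refused whole. The fingers move at their own pace and stop on an object; FORCE is the grip in N (left out, the last holds). Time passes only in rows, so rows that do not move let the fingers close. It gives the time, the measured TCP pose, the force, the opening and the grip force at its end, in the units of the state.
- r.get_obs(): the state, without advancing time (a new reading comes with each control period).
- r.grab_frame(name): name is "scene" or "top" or "wrist"; returns the picture (420x560x3 uint8, blue, green, red); there is no depth.
- r.camera_model(name): a dict with "fx", "fy", "cx", "cy" (pixels), "R" (3x3) and "t" (3): a world point X has camera coordinates R X + t. Camera axes: x right, y down, z forward; pixel columns grow to the right and rows downward; lengths in m; the calibration is good to about 2 mm. The wrist camera is an equidistant fisheye: a pixel r from the principal point sees the ray r / f radians off the axis. A picture is of the moment at which its call begins: read the wrist's pose just before it. camera_model takes no time and is no camera call; for the wrist camera it gives the pose at the moment of the call.
- r.hand_in(): hands the job in; it is judged then, once.
The state is a dict: "clock": time; "joints": joint angles; "qvel": joint speeds; "tau": joint torques, N m; "tcp_pos": TCP position; "orientation": TCP orientation; "contact_force": force on the tool from outside, world axes, zero at the start; "moment": the same for the moment, N m; "grip_width": finger opening in m; "gripper_force": force on a finger pad.
Only numpy, scipy, OpenCV 4.12 (cv2) and the standard library are available. Lean on these libraries where they do the work, as an engineer would, in place of code of your own. Each camera call takes 0.05 s, during which the arm holds its last target. There are 200 camera calls.

### The job

Make up the two breakfast orders from the stock on the steel sheet: the white board gets the croissant and the red-lidded jar, the black board gets the sausage roll and the yellow-lidded jar. On each board lay the pastry right way up in the middle of the paper square and stand the jar upright in the middle of the round coaster. Leave the cream pie, the green-lidded jar and the sugar shaker where they are.

Things in the scene. Friction and masses are not known exactly. Their poses are not given: they have to be found in the camera images.
- croissant: rigid golden banded croissant, 94 mm long (its x), 46 mm wide (its y) at the middle, tapering to its ends, 46 mm high, 50 g, on the steel sheet (top 4 mm above the table), length within 0.3 rad of world x; origin: centre of underside, z up. Grip across its middle (44 mm, 2 to 38 mm up). The stock lies in a row along world y in any order, at least 96 mm between centres
- sausage_roll: golden, rigid oblong sausage roll with dark cuts across its top and brown filling at its ends, 80 mm long along its x, 42 mm wide along its y, 36 mm high, about 90 g, lying on the steel sheet (4 mm above the table) with its length within 0.3 rad of world x; origin at the centre of its underside, z up. Grip it across its width
- red_jar: screw-top jar of dark red jam with a red lid, 46 mm in diameter, 55 mm high, about 130 g, standing upright on the steel sheet (top of sheet 4 mm above the table); origin at the centre of its underside, z up. It goes on the white board
- yellow_jar: screw-top jar of honey with a yellow lid, 46 mm in diameter, 55 mm high, about 130 g, standing upright on the steel sheet (top of sheet 4 mm above the table); origin at the centre of its underside, z up. It goes on the black board
- white_board: fixed white serving board, 124 mm (its x) by 210 mm (its y), 10 mm thick, rimless, on the table, left or right, turned up to 0.25 rad; origin: centre of underside, z up. Flat on its top (10 mm above origin) are a pale blue 100 mm paper square with its middle at x = 0, y = -45 mm and a brown round coaster, 70 mm across, with its middle at x = 0, y = +60 mm
- black_board: fixed black serving board, 124 mm (its x) by 210 mm (its y), 10 mm thick, rimless, on the table, left or right, turned up to 0.25 rad; origin: centre of underside, z up. Flat on its top (10 mm above origin) are a pale blue 100 mm paper square with its middle at x = 0, y = -45 mm and a brown round coaster, 70 mm across, with its middle at x = 0, y = +60 mm
- cream_pie: square golden pie with a round cream spot on top, 60 x 60 mm, 26 mm high; origin at the centre of its underside. Stays where it is in the stock row
- green_jar: screw-top jar of green spread with a green lid, 46 mm in diameter, 55 mm high, about 130 g, standing upright on the steel sheet (top of sheet 4 mm above the table); origin at the centre of its underside, z up. It stays where it is in the stock row
- shaker: steel sugar shaker, 48 mm in diameter, 108 mm high, on the table at the robot's left; origin at the centre of its underside. Stays where it is
Not all that is in view belongs to the job. Leave any purple look-alike of the yellow_jar alone. Leave any purple look-alike of the white_board alone.

How it is judged:
At the end, for the whole second after the job is handed in: Right pastry on each board within 15 mm (per board axis) of the middle of the paper, right way up; right jar upright within 12 mm of the middle of the coaster; all resting on the boards, released, still; cream pie, green-lidded jar and shaker upright, within 20 mm of their starts (x of croissant in the frame of white_board between -0.015 and 0.015 m and y of croissant in the frame of white_board between -0.06 and -0.03 m and z of croissant in the frame of white_board between 0.006 and 0.015 m and angle between each of croissant, red_jar, sausage_roll, yellow_jar, cream_pie, green_jar, shaker's own z axis and vertical below 0.15 rad and linear speed of each of croissant, red_jar, sausage_roll, yellow_jar below 0.02 m/s and contact force between the fingers and croissant below 0.05 N and x of red_jar in the frame of white_board between -0.012 and 0.012 m and y of red_jar in the frame of white_board between 0.048 and 0.072 m and z of red_jar in the frame of white_board between 0.006 and 0.015 m and contact force between the fingers and red_jar below 0.05 N and x of sausage_roll in the frame of black_board between -0.015 and 0.015 m and y of sausage_roll in the frame of black_board between -0.06 and -0.03 m and z of sausage_roll in the frame of black_board between 0.006 and 0.015 m and contact force between the fingers and sausage_roll below 0.05 N and x of yellow_jar in the frame of black_board between -0.012 and 0.012 m and y of yellow_jar in the frame of black_board between 0.048 and 0.072 m and z of yellow_jar in the frame of black_board between 0.006 and 0.015 m and contact force between the fingers and yellow_jar below 0.05 N and distance of each of cream_pie, green_jar, shaker from where it was at the start of the episode below 0.02 m); the robot touches nothing.
It fails at once if the cream pie is disturbed: moved more than 20 mm (distance of cream_pie from where it was at the start of the episode above 0.02 m).
It fails at once if the green-lidded jar is disturbed: moved more than 20 mm (distance of green_jar from where it was at the start of the episode above 0.02 m).
It fails at once if the sugar shaker is disturbed: moved more than 20 mm (distance of shaker from where it was at the start of the episode above 0.02 m).
It also fails if it takes over 99 s, if anything falls off the work surface, if the arm or the gripper's body presses on something with over 40 N, if the wrist force passes 120 N, or if a joint passes its speed limit or range.

## Working session

There is one attempt and no reset: what is moved stays moved. The work goes in short steps, Python scripts to look and compute and a shell command to move; the robot and the scene stay as the last step left them, time stands still between calls to the robot, and variables do not carry over. Pictures are saved under pics/ and viewed, at most 14 in all, crops included, and the job is handed in when it is done.

```bash
mkdir -p pics; python3 - <<'E'
from bench import r
import cv2,numpy as np
for n in("scene","top"):
    cv2.imwrite(f"pics/{n}0.png",r.grab_frame(n)); m=r.camera_model(n); print(n,{k:np.round(v,3).tolist() for k,v in m.items()})
o=r.get_obs(); print(o, r.grip_point_offset)
E
```

```text
scene {'fx': 388.745, 'fy': 388.745, 'cx': 278.704, 'cy': 210.051, 'R': [[-0.464, 0.886, 0.018], [0.677, 0.368, -0.638], [-0.571, -0.284, -0.77]], 't': [0.16, -0.325, 1.181]}
top {'fx': 382.201, 'fy': 382.201, 'cx': 277.756, 'cy': 213.316, 'R': [[0.008, -1.0, 0.004], [-0.997, -0.009, -0.073], [0.073, -0.004, -0.997]], 't': [0.061, 0.508, 0.87]}
{'clock': 0.1, 'joints': array([ 1.07990017,  0.47772853,  0.02228628,  1.556346  , -0.01150635,
        1.10931765, -0.0831326 ]), 'qvel': array([-2.76304950e-03, -1.00679065e-03,  8.47646588e-05, -2.27692557e-03,
        9.92867585e-04, -4.93988333e-04,  2.20968664e-03]), 'tau': array([ 5.98111612e-03, -5.97755420e+01,  1.61441009e+00, -2.81953651e+01,
        1.28729426e-02,  5.04643918e-03,  3.61042873e-05]), 'tcp_pos': array([ 0.25194509, -0.62563573,  0.23041719]), 'orientation': array([-3.08262153e+00, -5.97375201e-01,  6.38551284e-04]), 'contact_force': array([-0.05028106,  0.30342651, -0.47397253]), 'moment': array([0.00544121, 0.01145336, 0.03509476]), 'gripper_force': 0.0, 'grip_width': 0.08515495607433828} 0.0187
```

View pics/scene0.png

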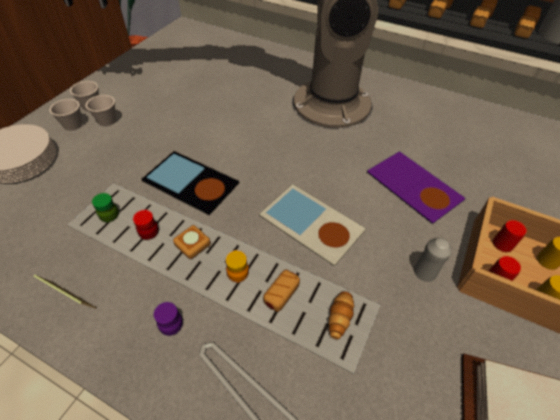

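View pics/top0.png

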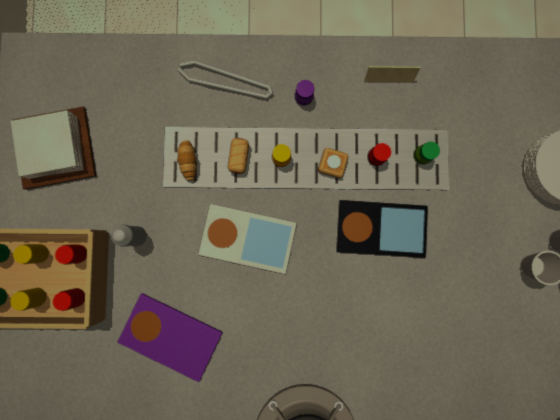

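The top view shows, left to right in the row: croissant (187,160), sausage roll (238,155), yellow jar (282,155), pie (334,162), red jar (381,153) and green jar (428,152). The white board is at (247,239), the black board at (382,229) and the shaker at (122,236). The purple jar and board and the jars in the crate are decoys.

```bash
cat > h.py <<'E'
from bench import r
import cv2,numpy as np
def ray(n,u,v,m=None):
    m=m or r.camera_model(n); R=np.array(m["R"]);t=np.array(m["t"])
    d=R.T@np.array([(u-m["cx"])/m["fx"],(v-m["cy"])/m["fy"],1]); return -R.T@t,d
def plane(n,u,v,z):
    c,d=ray(n,u,v); return c+d*(z-c[2])/d[2]
def blobs(img,lo,hi,box,amin=40):
    h=cv2.cvtColor(img,cv2.COLOR_BGR2HSV); m=cv2.inRange(h,lo,hi)
    k=np.zeros_like(m); x0,y0,x1,y1=box; k[y0:y1,x0:x1]=255
    m=cv2.morphologyEx(m&k,cv2.MORPH_CLOSE,np.ones((5,5)))
    cs,_=cv2.findContours(m,cv2.RETR_EXTERNAL,cv2.CHAIN_APPROX_NONE)
    return sorted([c for c in cs if cv2.contourArea(c)>amin],key=cv2.contourArea)[::-1]
def cen(c):
    m=cv2.moments(c); return m["m10"]/m["m00"],m["m01"]/m["m00"]
GOLD=((8,100,70),(28,255,255))
E
python3 - <<'E'
from h import *
T=cv2.imread("pics/top0.png");S=cv2.imread("pics/scene0.png")
spec=dict(
 cro=((5,90,50),(28,255,255),(170,133,205,185),(320,285,362,345),None),
 roll=((8,90,70),(28,255,255),(222,133,255,180),(260,265,304,312),None),
 yel=((20,150,120),(35,255,255),(265,140,300,172),(220,245,255,285),.059),
 red=((0,150,120),(8,255,255),(365,135,400,172),(130,205,165,240),.059),
 grn=((40,100,50),(80,255,255),(412,135,445,170),(90,188,122,222),.059),
 pie=((5,80,70),(28,255,255),(312,140,355,185),(170,220,215,260),.03),
 wpap=((90,40,80),(115,255,255),(235,210,300,275),(262,185,330,240),.01),
 wcoa=((3,120,50),(18,255,255),(200,210,240,255),(310,215,355,252),.01),
 bpap=((90,40,80),(115,255,255),(375,200,430,258),(145,148,205,200),.01),
 bcoa=((3,120,50),(18,255,255),(338,205,376,250),(190,172,230,206),.01))
for k,(lo,hi,bt,bs,z) in spec.items():
    out=[]
    for n,I,b in(("top",T,bt),("scene",S,bs)):
        c=blobs(I,lo,hi,b)
        if not c: out.append(n+" none");continue
        c=c[0]; u=cen(c); rr=cv2.minAreaRect(c)
        out.append((n,np.round(u,1).tolist(),int(cv2.contourArea(c)),np.round(plane(n,*u,z or .022)[:2],4).tolist(),np.round(rr[1],0).tolist(),round(rr[2])))
    if len(out)==2 and z is None:
        a,d=ray("top",*cen(blobs(T,lo,hi,bt)[0]));b_,e=ray("scene",*cen(blobs(S,lo,hi,bs)[0]))
        s=np.linalg.lstsq(np.c_[d,-e],b_-a,rcond=None)[0]; out.append(("tri",np.round((a+s[0]*d+b_+s[1]*e)/2,4).tolist()))
    print(k,*out,sep="\n  ")
E
```

```text
cro
  ('top', [186.6, 159.7], 545, [0.6306, 0.2792], [40.0, 19.0], 90)
  ('scene', [340.5, 314.3], 880, [0.6346, 0.2811], [24.0, 49.0], 10)
  ('tri', [0.6318, 0.2807, 0.0163])
roll
  ('top', [237.6, 154.6], 525, [0.6439, 0.1603], [18.0, 34.0], 8)
  ('scene', [281.1, 289.8], 883, [0.6418, 0.1607], [23.0, 44.0], 37)
  ('tri', [0.6431, 0.1607, 0.0243])
yel
  ('top', [281.2, 152.4], 222, [0.6413, 0.0587], [17.0, 17.0], 45)
  ('scene', [235.8, 260.0], 297, [0.6444, 0.0625], [20.0, 20.0], 39)
red
  ('top', [381.9, 151.5], 219, [0.6455, -0.1674], [17.0, 16.0], 45)
  ('scene', [142.4, 217.3], 220, [0.6477, -0.1637], [15.0, 20.0], 72)
grn
  ('top', [428.5, 150.1], 279, [0.6496, -0.2725], [17.0, 23.0], 63)
  ('scene', [103.3, 206.0], 401, [0.6631, -0.2567], [29.0, 20.0], 76)
pie
  ('top', [333.0, 162.0], 607, [0.6268, -0.0619], [26.0, 26.0], 17)
  ('scene', [191.5, 241.3], 775, [0.6346, -0.0539], [29.0, 32.0], 55)
wpap
  ('top', [266.2, 242.5], 1587, [0.4392, 0.0916], [41.0, 41.0], 12)
  ('scene', [295.8, 211.0], 1271, [0.4416, 0.0951], [46.0, 35.0], 34)
wcoa
  ('top', [222.0, 232.8], 625, [0.4609, 0.1949], [28.0, 28.0], 90)
  ('scene', [333.6, 234.4], 570, [0.4617, 0.1974], [31.0, 24.0], 11)
bpap
  ('top', [401.6, 229.8], 1739, [0.4716, -0.2252], [43.0, 43.0], 3)
  ('scene', [175.4, 172.8], 1144, [0.4741, -0.2219], [34.0, 47.0], 46)
bcoa
  ('top', [356.9, 226.6], 701, [0.4782, -0.1204], [29.0, 30.0], 90)
  ('scene', [209.3, 188.8], 505, [0.4787, -0.1179], [22.0, 30.0], 90)
```

```bash
python3 -m crank '[[0.123,0.144,0,-0.122,1],[0.123,0.144,0,-0.122,1],[0.123,0.144,0,-0.122,1],[0.123,0.144,0,-0.122,1],[0.123,0.144,0,0,1],[0.123,0.144,0,0,1],[0.123,0.144,0,0,1],[0.123,0.144,0,0,1]]' 40 
python3 -m crank '[[0.123,0.144,0,0,1],[0.123,0.144,0,0,1],[0.123,0.144,0,0,1],[0.123,0.144,0,0,1],[0.123,0.144,0,0,1],[0.123,0.144,0,0,1],[0.123,0.144,0,0,1],[0.123,0.144,0,0,1]]'
python3 -m crank '[[0,0,0,0,1],[0,0,0,0,1],[0,0,0,0,1]]'
python3 - <<'E'
from h import *
print(r.get_obs()["joints"].round(3)); m=r.camera_model("wrist"); print({k:np.round(v,3).tolist() for k,v in m.items()})
cv2.imwrite("pics/w1.png",r.grab_frame("wrist"))
E
```

```text
clock: 0.77
tcp_pos: [0.4497, -0.394, 0.231]
orientation: [-3.141, 0.001, 0.001]
contact_force: [1.1, 0.4, -0.1]
grip_width: 0.0857
gripper_force: 0.0
clock: 1.43
tcp_pos: [0.6464, -0.1638, 0.2309]
orientation: [-3.142, 0.001, 0.001]
contact_force: [0.6, 0.1, 0.2]
grip_width: 0.0854
gripper_force: 0.0
clock: 1.68
tcp_pos: [0.6452, -0.1657, 0.2306]
orientation: [3.141, -0.0, -0.002]
contact_force: [-0.2, -1.0, 1.0]
grip_width: 0.0853
gripper_force: 0.0
[ 0.215  0.466 -0.082  1.572  0.042  1.106 -1.447]
{'fx': 325.192, 'fy': 325.192, 'cx': 280.224, 'cy': 208.796, 'R': [[-0.001, -1.0, 0.001], [-0.944, 0.001, 0.331], [-0.331, -0.001, -0.944]], 't': [-0.166, 0.565, 0.595]}
```

View pics/w1.png

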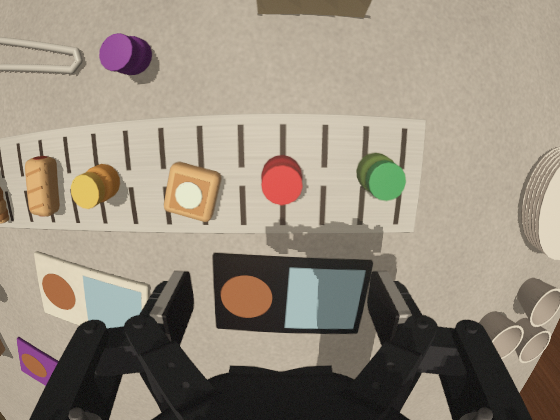

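The wrist view shows the red lid under the gripper at (282,180), the pie at (192,192), the green lid at (386,181), and the black board's coaster (247,296) and paper (325,298). I'll use it to check the positions.

```bash
cat >> h.py <<'E'
def wplane(m,u,v,z):
    R=np.array(m["R"]);t=np.array(m["t"]); x=np.array([u-m["cx"],v-m["cy"]])/m["fx"]; a=np.hypot(*x)
    d=R.T@np.append(x/a*np.sin(a),np.cos(a)); c=-R.T@t; return c+d*(z-c[2])/d[2]
def wfind(I,m,items):
    for k,(lo,hi,b,z) in items.items():
        c=blobs(I,lo,hi,b)
        if not c: print(k,"none");continue
        P=np.array([wplane(m,*p[0],z)[:2] for p in c[0]],np.float32).reshape(-1,1,2)
        q=cen((P*1e4).astype(np.int32)); rr=cv2.minAreaRect(P)
        print(k,np.round(np.array(q)/1e4,4),"rect",np.round(rr[0],4),np.round(rr[1],3),round(rr[2],1))
RED=((0,150,100),(6,255,255));YEL=((20,140,120),(35,255,255));PAP=((85,20,80),(115,255,255));COA=((5,100,50),(18,255,220))
E
python3 - <<'E'
from h import *
I=cv2.imread("pics/w1.png"); m=r.camera_model("wrist")
wfind(I,m,dict(red=(*RED,(255,150,310,210),.059),yel=(*YEL,(65,160,125,215),.059),bpap=(*PAP,(275,262,375,335),.01),bcoa=(*COA,(215,270,278,320),.01),
 roll=((8,80,70),(28,255,255),(18,150,62,222),.022),wcoa=(*COA,(38,265,80,315),.01),pie=((5,80,70),(28,255,255),(155,155,228,228),.03)))
E
```

```text
red [ 0.6484 -0.1687] rect [ 0.6487 -0.169 ] [0.039 0.049] 89.8
yel [0.6465 0.0455] rect [0.6425 0.0474] [0.041 0.024] 2.5
bpap [ 0.4689 -0.2257] rect [ 0.4691 -0.2261] [0.102 0.103] 86.6
bcoa [ 0.4753 -0.1207] rect [ 0.4755 -0.1208] [0.07  0.071] 1.5
roll [0.6402 0.163 ] rect [0.6409 0.1628] [0.074 0.104] 88.6
wcoa [0.4595 0.1957] rect [0.4594 0.1956] [0.069 0.067] 41.3
pie [ 0.6292 -0.066 ] rect [ 0.6273 -0.0665] [0.066 0.073] 83.3
```

```bash
python3 -m crank '[[0.012,-0.009,-0.18,0,1],[0,0,-0.18,0,1],[0,0,-0.18,0,1],[0,0,-0.18,0,1],[0,0,-0.15,0,1],[0,0,-0.1,0,1],[0,0,-0.07,0,1],[0,0,-0.028,0,1]]' 40
python3 -m crank '[[0,0,0,0,1],[0,0,0,0,-1],[0,0,0,0,-1],[0,0,0,0,-1],[0,0,0,0,-1],[0,0,0,0,-1],[0,0,0,0,-1],[0,0,0,0,-1]]'
python3 -m crank '[[0,0,0,0,-1],[0,0,0,0,-1],[0,0,0,0,-1],[0,0,0,0,-1]]'
```

```text
clock: 2.4
tcp_pos: [0.6461, -0.1686, 0.0155]
orientation: [3.141, -0.004, -0.006]
contact_force: [-0.6, 0.7, -0.1]
grip_width: 0.0855
gripper_force: 0.0
clock: 3.07
tcp_pos: [0.6492, -0.1673, 0.0197]
orientation: [3.141, -0.001, 0.004]
contact_force: [-1.4, -0.3, 6.1]
grip_width: 0.0436
gripper_force: 39.9
clock: 3.4
tcp_pos: [0.6492, -0.1673, 0.0197]
orientation: [3.141, -0.001, 0.004]
contact_force: [-1.2, 1.0, 6.1]
grip_width: 0.0435
gripper_force: 39.9
```

```bash
python3 -m crank '[[0,0,0.1,0,-1],[0,0,0.2,0,-1],[0,0,0.2,0,-1],[0,0,0.1,0,-1],[0,0,0,0,-1]]'
python3 -m crank '[[-0.085,0.165,0,0,-1],[-0.085,0.165,0,0,-1],[-0.085,0.165,0,0,-1],[-0.085,0.165,0,0,-1],[-0.085,0.165,0,0,-1],[-0.085,0.165,0,0,-1],[-0.085,0.165,0,0,-1],[-0.085,0.165,0,0,-1]]'
python3 -m crank '[[-0.085,0.165,0,0,-1],[-0.085,0.165,0,0,-1],[-0.083,0.166,0,0,-1],[0,0,0,0,-1],[0,0,0,0,-1],[0,0,0,0,-1]]'
python3 - <<'E'
from h import *
print(r.get_obs()["joints"].round(2),r.get_obs()["tcp_pos"])
m=r.camera_model("wrist");I=r.grab_frame("wrist");cv2.imwrite("pics/w2.png",I)
E
```

```text
clock: 3.82
tcp_pos: [0.652, -0.1679, 0.1447]
orientation: [3.139, -0.001, 0.017]
contact_force: [0.7, -0.0, -2.0]
grip_width: 0.0436
gripper_force: 41.5
clock: 4.48
tcp_pos: [0.5106, 0.0981, 0.1375]
orientation: [3.141, -0.001, -0.0]
contact_force: [0.0, 0.6, -2.6]
grip_width: 0.0436
gripper_force: 41.5
clock: 4.98
tcp_pos: [0.4614, 0.1955, 0.1375]
orientation: [3.141, -0.0, -0.0]
contact_force: [0.5, 0.3, -1.2]
grip_width: 0.0436
gripper_force: 41.5
[-0.35  0.32 -0.21  2.04  0.09  0.79 -2.19] [0.46140505 0.19549527 0.13746377]
```

View pics/w2.png

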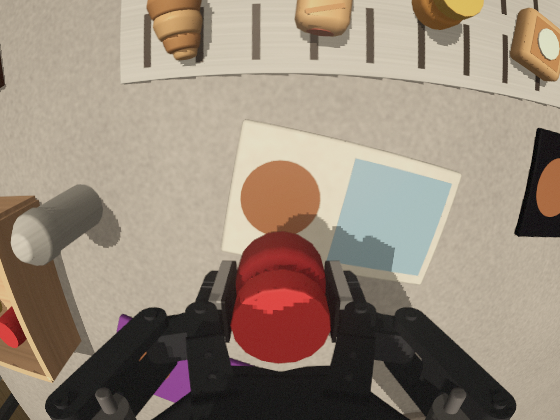

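The red jar is held upright in the grip. The white board's coaster is at (280,199) and its paper at (392,217).

```bash
python3 - <<'E'
from h import *
I=cv2.imread("pics/w2.png"); m=r.camera_model("wrist")
wfind(I,m,dict(wcoa=(*COA,(235,155,325,238),.01),wpap=(*PAP,(325,150,460,285),.01)))
E
```

```text
wcoa [0.4608 0.1941] rect [0.4599 0.194 ] [0.069 0.07 ] 88.2
wpap [0.4384 0.0907] rect [0.4383 0.0908] [0.1 0.1] 77.9
```

```bash
python3 -m crank '[[-0.003,0,-0.15,0,-1],[0,0,-0.15,0,-1],[0,0,-0.12,0,-1],[0,0,-0.08,0,-1],[0,0,-0.035,0,-1],[0,0,-0.018,0,-1],[0,0,0,0,-1],[0,0,0,0,-1]]'

```

```text
clock: 5.7
tcp_pos: [0.4618, 0.1959, 0.0278]
orientation: [-3.141, 0.002, -0.002]
contact_force: [-0.4, 0.2, -1.2]
grip_width: 0.0432
gripper_force: 41.5
```

```bash
python3 -m crank '[[0,0,-0.01,0,-1],[0,0,0,0,-1],[0,0,0,0,-1]]'
python3 -m crank '[[0,0,0,0,0.2],[0,0,0,0,0.6],[0,0,0,0,1],[0,0,0,0,1],[0,0,0,0,1]]'
python3 -m crank '[[0,0,0.1,0,1],[0,0,0.2,0,1],[0,0,0.2,0,1],[0,0,0.2,0,1],[0,0,0.1,0,1],[0,0,0,0,1],[0,0,0,0,1]]'
python3 - <<'E'
from h import *
for n in("top","wrist"): cv2.imwrite(f"pics/{n}3.png",r.grab_frame(n))
m=r.camera_model("wrist");I=cv2.imread("pics/wrist3.png")
wfind(I,m,dict(red=(*RED,(200,120,360,350),.065)))
E
```

```text
clock: 5.95
tcp_pos: [0.4614, 0.1962, 0.0258]
orientation: [-3.141, 0.001, -0.002]
contact_force: [-0.2, -0.4, 0.6]
grip_width: 0.0434
gripper_force: 41.6
clock: 6.37
tcp_pos: [0.461, 0.1961, 0.0252]
orientation: [-3.142, 0.001, -0.0]
contact_force: [-0.5, 0.2, 0.4]
grip_width: 0.0852
gripper_force: 0.0
clock: 6.95
tcp_pos: [0.4616, 0.1963, 0.1863]
orientation: [-3.14, 0.001, -0.004]
contact_force: [-0.6, -0.1, -0.1]
grip_width: 0.0856
gripper_force: 0.0
red [0.462  0.1951] rect [0.4626 0.1957] [0.052 0.041] 7.6
```

View pics/wrist3.png

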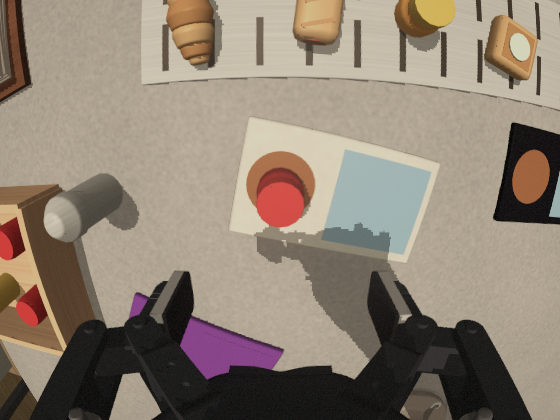

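The red jar stands upright on the white coaster. The croissant is next.

```bash
python3 -m crank '[[0.17,0.084,0,0,1],[0.17,0.084,0,0,1],[0.17,0.084,0,0,1],[0.17,0.084,0,0,1],[0.17,0.084,0,0,1],[0,0,0,0,1],[0,0,0,0,1],[0,0,0,0,1]]'
python3 - <<'E'
from h import *
m=r.camera_model("wrist");I=r.grab_frame("wrist");cv2.imwrite("pics/w4.png",I);print(r.get_obs()["tcp_pos"])
E
```

```text
clock: 7.72
tcp_pos: [0.6296, 0.2795, 0.1825]
orientation: [3.14, -0.0, -0.006]
contact_force: [-0.8, 0.4, 0.3]
grip_width: 0.0856
gripper_force: 0.0
[0.62947491 0.27930739 0.18331674]
```

View pics/w4.png

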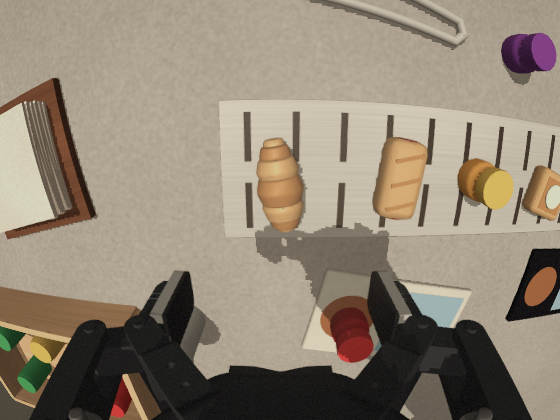

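```bash
cat >> h.py <<'E'
def wax(I,m,lo,hi,b,z):
    c=blobs(I,lo,hi,b)[0]; P=np.array([wplane(m,*p[0],z)[:2] for p in c])
    M=cv2.moments((P*1e4).astype(np.int32).reshape(-1,1,2)); q=np.array([M["m10"],M["m01"]])/M["m00"]/1e4
    print("cen",q.round(4),"length-axis deg",np.degrees(.5*np.arctan2(2*M["mu11"],M["mu20"]-M["mu02"])).round(1),"ext",P.min(0).round(3),P.max(0).round(3))
E
python3 - <<'E'
from h import *
m=r.camera_model("wrist");I=cv2.imread("pics/w4.png")
for s in (70,110):
  wax(I,m,(5,s,60),(28,255,255),(250,130,310,236),.022)
  wax(I,m,(5,s,60),(28,255,255),(368,130,436,226),.022)
wfind(I,m,dict(yel=(*YEL,(465,160,516,210),.059)))
E
```

```text
cen [0.6312 0.278 ] length-axis deg 4.6 ext [0.582 0.256] [0.685 0.302]
cen [0.6384 0.1544] length-axis deg -4.7 ext [0.588 0.124] [0.691 0.185]
cen [0.6295 0.2788] length-axis deg 8.2 ext [0.583 0.257] [0.677 0.301]
cen [0.6389 0.1571] length-axis deg -5.7 ext [0.597 0.129] [0.681 0.184]
yel [0.6424 0.0605] rect [0.6436 0.0599] [0.047 0.04 ] 27.7
```

```bash
python3 -m crank '[[0.007,0,-0.15,0.15,1],[0,0,-0.18,0,1],[0,0,-0.18,0,1],[0,0,-0.15,0,1],[0,0,-0.1,0,1],[0,0,-0.07,0,1],[0,0,-0.03,0,1],[0,0,0,0,1]]' 30
python3 -m crank '[[0,0,0,0,1],[0,0,0,0,-1],[0,0,0,0,-1],[0,0,0,0,-1],[0,0,0,0,-1],[0,0,0,0,-1],[0,0,0,0,-1],[0,0,0,0,-1]]'
python3 -m crank '[[0,0,0,0,-1],[0,0,0,0,-1],[0,0,0,0,-1]]'
```

```text
clock: 8.43
tcp_pos: [0.6313, 0.2794, 0.0122]
orientation: [3.135, 0.184, -0.003]
contact_force: [0.6, 0.1, 1.1]
grip_width: 0.0851
gripper_force: 0.0
clock: 9.1
tcp_pos: [0.6331, 0.2804, 0.0144]
orientation: [-3.136, -0.184, -0.003]
contact_force: [-0.6, 0.0, 7.3]
grip_width: 0.0439
gripper_force: 31.2
clock: 9.35
tcp_pos: [0.6331, 0.2805, 0.0144]
orientation: [-3.136, -0.184, -0.003]
contact_force: [-1.4, -0.9, 7.0]
grip_width: 0.0438
gripper_force: 31.2
```

```bash
python3 -m crank '[[0,0,0.1,0,-1],[0,0,0.2,0,-1],[0,0,0.2,0,-1],[0,0,0.1,0,-1],[0,0,0,0,-1]]'
python3 -m crank '[[-0.137,-0.134,0,0,-1],[-0.137,-0.134,0,0,-1],[-0.137,-0.134,0,0,-1],[-0.137,-0.134,0,0,-1],[-0.137,-0.134,0,0,-1],[-0.137,-0.134,0,0,-1],[-0.138,-0.136,0,0,-1],[0,0,0,0,-1]]'
python3 -m crank '[[0,0,0,0,-1],[0,0,0,0,-1],[0,0,0,0,-1]]'
python3 - <<'E'
from h import *
m=r.camera_model("wrist");I=r.grab_frame("wrist");cv2.imwrite("pics/w5.png",I)
E
```

```text
clock: 9.77
tcp_pos: [0.6355, 0.2818, 0.1396]
orientation: [-3.132, -0.183, -0.014]
contact_force: [1.0, 1.0, 1.1]
grip_width: 0.0437
gripper_force: 30.5
clock: 10.43
tcp_pos: [0.4331, 0.0855, 0.1313]
orientation: [3.132, 0.176, -0.013]
contact_force: [-0.4, -0.4, -0.8]
grip_width: 0.0439
gripper_force: 30.6
clock: 10.68
tcp_pos: [0.4413, 0.0931, 0.1332]
orientation: [-3.135, -0.186, -0.002]
contact_force: [0.5, 1.4, -0.1]
grip_width: 0.0439
gripper_force: 30.6
```

View pics/w5.png

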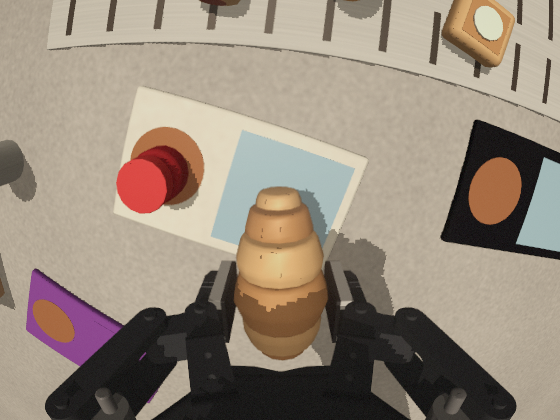

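The croissant is held level over the paper, and the jar is clear of the fingers.

```bash
python3 -m crank '[[-0.003,-0.004,-0.15,0,-1],[0,0,-0.15,0,-1],[0,0,-0.12,0,-1],[0,0,-0.08,0,-1],[0,0,-0.04,0,-1],[0,0,-0.025,0,-1],[0,0,0,0,-1],[0,0,0,0,-1]]'

```

```text
clock: 11.4
tcp_pos: [0.4406, 0.092, 0.0205]
orientation: [-3.136, -0.185, -0.002]
contact_force: [0.1, 0.1, -0.4]
grip_width: 0.0438
gripper_force: 30.7
```

```bash
python3 -m crank '[[0,0,-0.004,0,-1],[0,0,0,0,0],[0,0,0,0,0.5],[0,0,0,0,1],[0,0,0,0,1],[0,0,0,0,1]]'
python3 -m crank '[[0,0,0.1,0,1],[0,0,0.2,0,1],[0,0,0.2,0,1],[0,0,0.2,0,1],[0,0,0.1,0,1],[0,0,0,0,1],[0,0,0,0,1]]'
python3 -m crank '[[0.18,0.057,0,-0.14,1],[0.18,0.057,0,-0.14,1],[0.18,0.057,0,0,1],[0.18,0.057,0,0,1],[0.18,0.057,0,0,1],[0.107,0.055,0,0,1],[0,0,0,0,1],[0,0,0,0,1]]'
python3 - <<'E'
from h import *
m=r.camera_model("wrist");I=r.grab_frame("wrist");cv2.imwrite("pics/w6.png",I);print(r.get_obs()["tcp_pos"])
wfind(I,m,dict(yel=(*YEL,(300,120,460,230),.059)))
E
```

```text
clock: 11.9
tcp_pos: [0.4398, 0.0912, 0.0194]
orientation: [-3.136, -0.184, -0.0]
contact_force: [-0.2, 0.1, 0.5]
grip_width: 0.0855
gripper_force: 0.0
clock: 12.48
tcp_pos: [0.4404, 0.0913, 0.1804]
orientation: [-3.136, -0.184, -0.005]
contact_force: [-0.5, 0.1, -0.5]
grip_width: 0.0855
gripper_force: 0.0
clock: 13.15
tcp_pos: [0.6405, 0.1597, 0.1762]
orientation: [3.136, -0.16, -0.006]
contact_force: [-1.0, 0.4, -0.5]
grip_width: 0.0854
gripper_force: 0.0
[0.63977186 0.15899131 0.17665178]
yel [0.6417 0.0597] rect [0.6424 0.0594] [0.043 0.04 ] 12.9
```

View pics/w6.png

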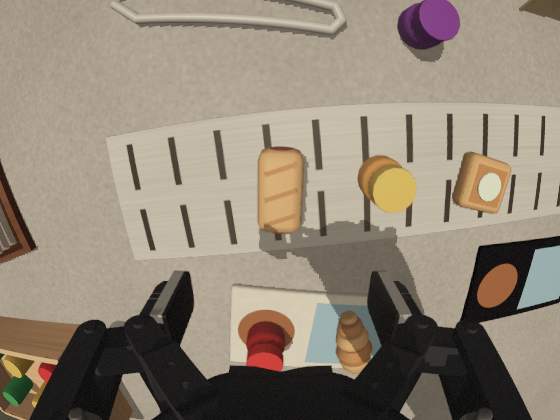

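```bash
python3 - <<'E'
from h import *
m=r.camera_model("wrist");I=cv2.imread("pics/w6.png")
for z in(.022,.04): wax(I,m,(5,100,60),(28,255,255),(252,142,308,236),z)
E
```

```text
cen [0.6372 0.1586] length-axis deg -6.9 ext [0.593 0.134] [0.681 0.183]
cen [0.6425 0.158 ] length-axis deg -6.9 ext [0.601 0.135] [0.684 0.181]
```

```bash
python3 -m crank '[[0.006,0,-0.15,-0.02,1],[0,0,-0.18,0,1],[0,0,-0.18,0,1],[0,0,-0.15,0,1],[0,0,-0.1,0,1],[0,0,-0.05,0,1],[0,0,-0.03,0,1],[0,0,0,0,1]]' 30
python3 -m crank '[[0,0,0,0,1],[0,0,0,0,-1],[0,0,0,0,-1],[0,0,0,0,-1],[0,0,0,0,-1],[0,0,0,0,-1],[0,0,0,0,-1],[0,0,0,0,-1]]'
python3 -m crank '[[0,0,0,0,-1],[0,0,0,0,-1],[0,0,0,0,-1]]'
```

```text
clock: 13.87
tcp_pos: [0.6413, 0.1587, 0.0105]
orientation: [3.135, -0.186, -0.003]
contact_force: [-0.7, -0.4, 0.2]
grip_width: 0.0854
gripper_force: 0.0
clock: 14.53
tcp_pos: [0.643, 0.1594, 0.0124]
orientation: [-3.136, 0.186, -0.002]
contact_force: [0.0, -0.7, 6.3]
grip_width: 0.0417
gripper_force: 32.2
clock: 14.78
tcp_pos: [0.643, 0.1594, 0.0123]
orientation: [-3.136, 0.186, -0.002]
contact_force: [-1.5, -0.4, 5.6]
grip_width: 0.0416
gripper_force: 32.2
```

```bash
python3 -m crank '[[0,0,0.1,0,-1],[0,0,0.2,0,-1],[0,0,0.2,0,-1],[0,0,0.1,0,-1],[0,0,0,0,-1]]'
python3 -m crank '[[-0.0775,-0.1744,0,0,-1],[-0.0775,-0.1744,0,0,-1],[-0.0775,-0.1744,0,0,-1],[-0.0775,-0.1744,0,0,-1],[-0.0775,-0.1744,0,0,-1],[-0.0775,-0.1744,0,0,-1],[-0.0775,-0.1744,0,0,-1],[-0.0775,-0.1744,0,0,-1]]'
python3 -m crank '[[-0.0775,-0.1744,0,0,-1],[-0.0775,-0.1744,0,0,-1],[-0.0775,-0.1744,0,0,-1],[0,0,0,0,-1],[0,0,0,0,-1],[0,0,0,0,-1],[0,0,0,0,-1]]'
python3 - <<'E'
from h import *
m=r.camera_model("wrist");I=r.grab_frame("wrist");cv2.imwrite("pics/w7.png",I)
wfind(I,m,dict(bcoa=(*COA,(140,120,225,260),.01)))
E
```

```text
clock: 15.2
tcp_pos: [0.6457, 0.1603, 0.1374]
orientation: [-3.133, 0.186, -0.014]
contact_force: [-0.4, -0.0, 0.4]
grip_width: 0.0414
gripper_force: 31.4
clock: 15.87
tcp_pos: [0.5166, -0.1212, 0.1305]
orientation: [-3.136, 0.185, 0.002]
contact_force: [0.6, -0.7, -0.6]
grip_width: 0.0418
gripper_force: 31.3
clock: 16.45
tcp_pos: [0.4723, -0.2228, 0.1309]
orientation: [-3.135, 0.182, 0.001]
contact_force: [0.5, -0.0, -0.5]
grip_width: 0.0415
gripper_force: 31.4
bcoa [ 0.4761 -0.1221] rect [ 0.4755 -0.1243] [0.06  0.071] 74.9
```

View pics/w7.png

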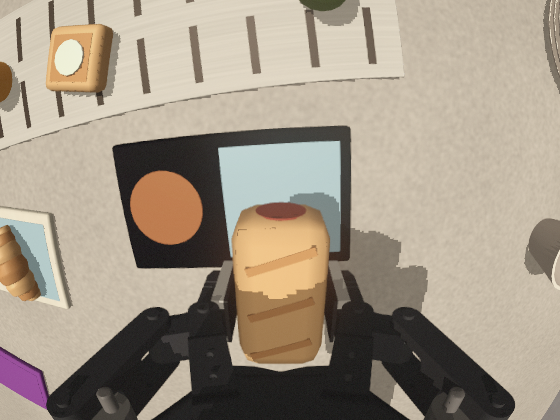

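The sausage roll is held level over the black board's paper, whose coaster is at (167,207).

```bash
python3 -m crank '[[0,-0.006,-0.15,0,-1],[0,0,-0.15,0,-1],[0,0,-0.12,0,-1],[0,0,-0.08,0,-1],[0,0,-0.04,0,-1],[0,0,-0.026,0,-1],[0,0,0,0,-1],[0,0,0,0,-1]]'
python3 -m crank '[[0,0,0,0,0],[0,0,0,0,0.5],[0,0,0,0,1],[0,0,0,0,1],[0,0,0,0,1]]'
python3 -m crank '[[0,0,0.1,0,1],[0,0,0.2,0,1],[0,0,0.2,0,1],[0,0,0.2,0,1],[0,0,0.1,0,1],[0,0,0,0,1]]'
python3 -m crank '[[0.0947,0.158,0,0.15,1],[0.0947,0.158,0,0,1],[0.0947,0.158,0,0,1],[0.0947,0.158,0,0,1],[0.0947,0.158,0,0,1],[0.0947,0.158,0,0,1],[0.0947,0.158,0,0,1],[0.0947,0.158,0,0,1]]'
python3 -m crank '[[0.0947,0.158,0,0,1],[0,0,0,0,1],[0,0,0,0,1],[0,0,0,0,1]]'
python3 - <<'E'
from h import *
m=r.camera_model("wrist");I=r.grab_frame("wrist");cv2.imwrite("pics/w8.png",I);print(r.get_obs()["tcp_pos"])
wfind(I,m,dict(yel=(*YEL,(230,120,330,240),.059)))
E
```

```text
clock: 17.17
tcp_pos: [0.4729, -0.2251, 0.0188]
orientation: [3.136, -0.183, 0.002]
contact_force: [0.4, -0.3, -1.5]
grip_width: 0.0412
gripper_force: 32.0
clock: 17.58
tcp_pos: [0.472, -0.2257, 0.0183]
orientation: [3.136, -0.186, 0.001]
contact_force: [-1.2, -0.3, 0.1]
grip_width: 0.0855
gripper_force: 0.0
clock: 18.08
tcp_pos: [0.4749, -0.2269, 0.1835]
orientation: [3.133, -0.186, 0.014]
contact_force: [1.2, -1.3, 0.1]
grip_width: 0.0858
gripper_force: 0.0
clock: 18.75
tcp_pos: [0.6234, 0.0287, 0.1769]
orientation: [3.141, -0.001, -0.003]
contact_force: [0.1, -1.0, 0.5]
grip_width: 0.0852
gripper_force: 0.0
clock: 19.08
tcp_pos: [0.6415, 0.0581, 0.1769]
orientation: [3.141, -0.001, -0.003]
contact_force: [-0.3, -0.5, -0.0]
grip_width: 0.0853
gripper_force: 0.0
[0.64151964 0.05706866 0.17715755]
yel none
```

View pics/w8.png

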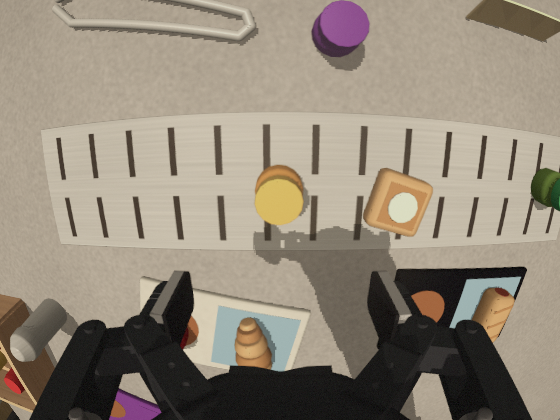

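The yellow lid is under the gripper at (278,201). The pie at (399,203) is well clear.

```bash
python3 - <<'E'
from h import *
print(wplane(r.camera_model("wrist"),278.5,201.5,.059))
E
python3 -m crank '[[0.003,0.01,-0.15,0,1],[0,0,-0.18,0,1],[0,0,-0.15,0,1],[0,0,-0.15,0,1],[0,0,-0.1,0,1],[0,0,-0.05,0,1],[0,0,-0.02,0,1],[0,0,0,0,1]]' 40
python3 -m crank '[[0,0,0,0,1],[0,0,0,0,-1],[0,0,0,0,-1],[0,0,0,0,-1],[0,0,0,0,-1],[0,0,0,0,-1],[0,0,0,0,-1],[0,0,0,0,-1]]'
python3 -m crank '[[0,0,0,0,-1],[0,0,0,0,-1],[0,0,0,0,-1]]'
```

```text
[0.64110481 0.05759776 0.059     ]
clock: 19.8
tcp_pos: [0.6426, 0.0596, 0.0179]
orientation: [3.141, -0.003, -0.001]
contact_force: [-0.0, 0.1, 0.0]
grip_width: 0.0853
gripper_force: 0.0
clock: 20.47
tcp_pos: [0.6435, 0.0607, 0.0195]
orientation: [3.141, -0.001, 0.002]
contact_force: [-1.8, -0.8, 7.3]
grip_width: 0.0437
gripper_force: 39.9
clock: 20.72
tcp_pos: [0.6435, 0.0608, 0.0195]
orientation: [3.142, -0.001, 0.002]
contact_force: [-2.1, -0.9, 6.8]
grip_width: 0.0436
gripper_force: 39.9
```

```bash
python3 -m crank '[[0,0,0.1,0,-1],[0,0,0.2,0,-1],[0,0,0.2,0,-1],[0,0,0.1,0,-1],[0,0,0,0,-1]]'
python3 -m crank '[[-0.118,-0.1293,0,0,-1],[-0.118,-0.1293,0,0,-1],[-0.118,-0.1293,0,0,-1],[-0.118,-0.1293,0,0,-1],[-0.118,-0.1293,0,0,-1],[-0.118,-0.1293,0,0,-1],[-0.118,-0.1293,0,0,-1],[0,0,0,0,-1]]'
python3 -m crank '[[0,0,0,0,-1],[0,0,0,0,-1],[0,0,0,0,-1]]'
```

```text
clock: 21.13
tcp_pos: [0.6465, 0.0615, 0.1444]
orientation: [-3.14, 0.001, -0.016]
contact_force: [0.5, -0.2, -0.9]
grip_width: 0.0438
gripper_force: 41.3
clock: 21.8
tcp_pos: [0.4714, -0.1262, 0.1369]
orientation: [3.139, -0.014, -0.01]
contact_force: [-0.5, -0.2, -1.6]
grip_width: 0.0435
gripper_force: 41.3
clock: 22.05
tcp_pos: [0.4785, -0.1191, 0.138]
orientation: [-3.141, -0.002, -0.001]
contact_force: [0.6, -0.6, -1.1]
grip_width: 0.0437
gripper_force: 41.3
```

```bash
python3 -m crank '[[-0.003,-0.005,-0.15,0,-1],[0,0,-0.15,0,-1],[0,0,-0.12,0,-1],[0,0,-0.08,0,-1],[0,0,-0.04,0,-1],[0,0,-0.024,0,-1],[0,0,0,0,-1],[0,0,0,0,-1]]'
python3 -m crank '[[0,0,0,0,0.2],[0,0,0,0,0.6],[0,0,0,0,1],[0,0,0,0,1],[0,0,0,0,1]]'
python3 -m crank '[[0,0,0.1,0,1],[0,0,0.2,0,1],[0,0,0.2,0,1],[0,0,0.2,0,1],[0,0,0.1,0,1],[0,0,0,0,1]]'
python3 -m crank '[[0.1,-0.17,0,0,1],[0.1,-0.17,0,0,1],[0.05,-0.19,0,0,1],[0,-0.19,0,0,1],[0,-0.19,0,0,1],[0,-0.19,0,0,1],[0,-0.19,0,0,1],[0,0,0,0,1]]'
python3 - <<'E'
from h import *
for n in("top","scene"): cv2.imwrite(f"pics/{n}9.png",r.grab_frame(n))
E
```

```text
clock: 22.72
tcp_pos: [0.4783, -0.1205, 0.026]
orientation: [-3.142, -0.001, -0.002]
contact_force: [-0.1, 0.5, -0.4]
grip_width: 0.0436
gripper_force: 41.4
clock: 23.13
tcp_pos: [0.4773, -0.1214, 0.0255]
orientation: [3.141, -0.001, 0.001]
contact_force: [-0.4, -0.3, 0.7]
grip_width: 0.0853
gripper_force: 0.0
clock: 23.63
tcp_pos: [0.4803, -0.1218, 0.1905]
orientation: [3.14, -0.002, 0.015]
contact_force: [0.3, -0.0, -0.2]
grip_width: 0.0856
gripper_force: 0.0
clock: 24.3
tcp_pos: [0.5235, -0.389, 0.1839]
orientation: [3.137, -0.017, -0.004]
contact_force: [-0.2, -1.7, -0.6]
grip_width: 0.0856
gripper_force: 0.0
```

View pics/top9.png

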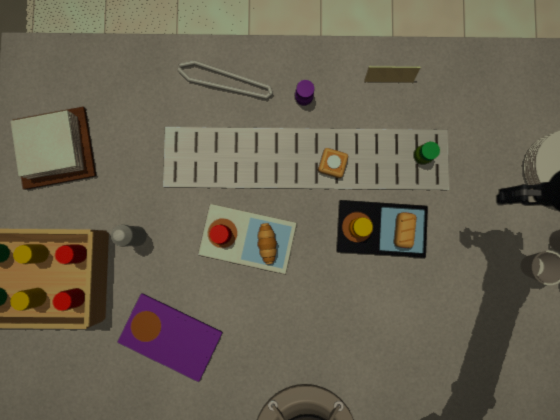

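View pics/scene9.png

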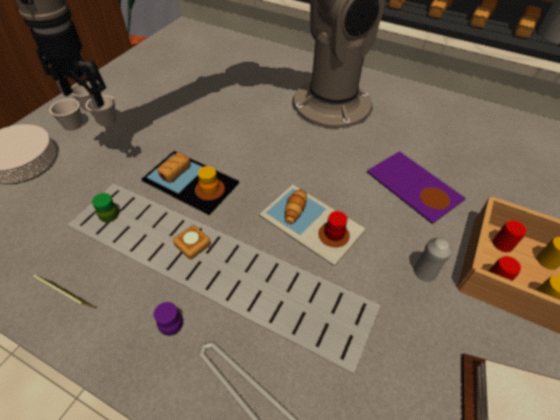

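Both views show all four items upright on their boards, with the pie, green jar and shaker where they started. I'll check the positions with numbers before handing in.

```bash
python3 - <<'E'
from h import *
T=cv2.imread("pics/top9.png");S=cv2.imread("pics/scene9.png")
bt={"w":[(.4392,.0916),(.4609,.1949)],"b":[(.4716,-.2252),(.4782,-.1204)]}
bs={"w":[(.4416,.0951),(.4617,.1974)],"b":[(.4741,-.2219),(.4787,-.1179)]}
sp=dict(red=((0,150,110),(4,255,255),(205,220,236,250),(322,205,350,230),.065,"w",1),yel=((20,150,120),(35,255,255),(350,215,375,240),(195,165,220,187),.065,"b",1),
 cro=((5,120,50),(28,255,255),(252,218,285,268),(282,188,310,226),.028,"w",0),roll=((8,110,70),(28,255,255),(392,208,420,252),(155,150,192,184),.028,"b",0))
for k,(lo,hi,a,b,z,w,i) in sp.items():
    for n,I,x,B in(("top",T,a,bt),("scene",S,b,bs)):
        c=blobs(I,lo,hi,x)
        if not c: print(k,n,"none");continue
        p=plane(n,*cen(c[0]),z)[:2]; q=np.array(B[w][i]); y=np.array(B[w][1])-B[w][0]; y/=np.linalg.norm(y)
        d=p-q; print(k,n,"mm along board x,y:",(np.array([d@[y[1],-y[0]],d@y])*1e3).round(1),int(cv2.contourArea(c[0])))
E
```

```text
red top mm along board x,y: [-2.6 -0.8] 231
red scene mm along board x,y: [-0.3  1. ] 231
yel top mm along board x,y: [-1.4 -1.1] 240
yel scene mm along board x,y: [1.9 1.5] 181
cro top mm along board x,y: [-1.5 -2.1] 507
cro scene mm along board x,y: [-0.2 -3.3] 439
roll top mm along board x,y: [ 0.  -2.7] 570
roll scene mm along board x,y: [-4.4 -4.3] 537
```

All four are within about 4 mm of target.

```bash
python3 -m crank '[[0,0,0,0,1],[0,0,0,0,1],[0,0,0,0,1],[0,0,0,0,1]]' | head -2; python3 -c "
from bench import r; print(r.hand_in())"
```

```text
clock: 24.73
tcp_pos: [0.5276, -0.3778, 0.1854]
the job is handed in; nothing more can be done
None
```

I made up both orders and handed the job in at about 25 s. The last camera check put all four items upright and within about 5 mm of their targets, with the pie, green jar and shaker looking unmoved; the hand-in reported no pass or fail.

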